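# Check the syrup pumps and cover the seized one

### The arm

A 6-joint arm with a two-finger parallel gripper is mounted at the origin on the work surface. World frame = base frame: x ahead of the robot, y to its left, z up, the work surface at z = 0. Lengths are in m, angles in rad, forces in N, time in s.
With the tool pointing down it reaches from about 0.375 to 0.9 m from the base axis. Payload 3.1 kg.
Tool frame: the origin (TCP) lies midway between the tips of the shut fingers; the grasp point (between the pads) lies 19 mm behind it; z points along the fingers, y is the line along which they close (so a half turn about z gives the same grasp; the last joint's range is limited). The gripper opens to 87 mm and grips with 3 to 60 N. Pads are 19 mm wide; open, the fingers measure 117 mm over their backs; the gripper's body (75 mm by 190 mm) begins 51 mm behind the grasp point.
Start: joints at [0.941, 0.527, 1.433, -0, 1.181, -0.178], TCP at [0.273, 0.562, 0.223] pointing down, gripper open.
Joint ranges: [-3.08, 3.08], [-0.75, 2.2], [0.22, 2.44], [-1.43, 4.57], [0, 2.65], [-2.85, 2.85]. Speed limits (rad/s): [2.79, 2.79, 3.14, 3.14, 3.14, 3.14].

### API

Orientations are given as a 3x3 rotation matrix whose columns are the frame's x, y, z axes.
In Python, from workcell import * gives the robot as it stands.
- The arm moves only by the tool send_rows, never from a script. Its arguments are lists of equal length, an entry for each row: "jaw": the opening, from 0 (shut) to 1 (fully open); "dp": the shift along the tool's x, y, z in mm, a list of three; "dr": the turn, a rotation vector about the tool's x, y, z in rad, a list of three. In form: {"jaw": [jaw, ...], "dp": [[x, y, z], ...], "dr": [[wx, wy, wz], ...]}. A call has exactly 10 rows; each row shifts and turns the commanded pose from where the row before left it, along the tool's axes as they then stand; what a row does not reach is not made up. A row lasts 1/12 s, in which the tool goes at most 41.7 mm and 7.16 degrees, less where a joint would pass 70% of its speed; a pose out of reach is approached as far as the arm can. A call is refused whole if a number of a shift passes 41.7 or a number of a turn 0.125, either way. A call with a gripper value outside its range is refused whole. The fingers move at their own pace and stop on an object; "force" is the grip in N (left out, the last holds). Time passes only in rows, so rows that do not move let the fingers close, or fill a call up. It gives the time, the measured TCP pose, the force, the opening and the grip force at its end, in the units of the state.
- get_state(): the state, without advancing time (a new reading comes with each control period).
- camera(name): name is "scene" or "top"; returns a dict with "frame" (384x512x3 uint8, red, green, blue), "intrinsics" (3x3 intrinsics, pixels), "world_to_cam" (4x4, takes a point from world to camera coordinates). Camera axes: x right, y down, z forward; pixel columns grow to the right and rows downward; lengths in m; the calibration is good to about 2 mm. A picture is of the moment at which its call begins. There is no depth.
- close_job(): hands the job in; it is judged then, once.
The state is a dict: "time": time; "joints": joint angles; "joint_velocities": joint speeds; "joint_torque": joint torques, N m; "tcp_pos": TCP position; "eef_rot": TCP orientation; "contact_force": force on the tool from outside, world axes, zero at the start; "torque": the same for the moment, N m; "grip_width": opening from 0.0 (shut) to 1.0 (fully open); "gripper_force": force on a finger pad.
Only numpy, scipy, OpenCV 4.12 (cv2) and the standard library are available. Lean on these libraries where they do the work, as an engineer would, in place of code of your own. Each camera call takes 0.05 s, during which the arm holds its last target. There are 200 camera calls.

### The job

Check the three syrup pumps before opening: push each white plunger slowly down through its stroke, never pressing on a pump with more than 20 N. Two run fully home and stay down; in the third the resistance climbs partway, so stop there, leave its plunger where it stuck, and put it out of use by setting the upside-down steel tumbler gently over its plunger, standing flat on the jar's lid. Let go of everything and do not disturb the other things on the table.

Things in the scene. Friction and masses are not known exactly. Their poses are not given: they have to be found in the camera images.
- pump1: Syrup pump, fixed: upright round steel jar 90 mm across, 100 mm tall, flat lid; a black collar 36 mm across, 10 mm high in mid-lid (drawn only) round the plunger; a thin bent spout leaves the side towards +x, 46 to 80 mm up, reaching 100 mm from the axis. Origin: centre of the underside, z up, lid at z = 0.100. All three look alike; which is seized varies, unseen.
- plunger1 (a joint): Travel of pump1's plunger, m: 0 up, grows downward, home above 0.036 (hard stop 0.043); starts at 0 to 0.012, stays where left. Steady drag 3 to 7 N, differing by pump. A good one meets a rubber cushion at about 0.038; the seized one climbs likewise from about 0.021: 2.5 N per mm on top of the drag (springs back a little). Leave the seized one between 0.016 and 0.033, limit 20 N.
- head1 (a point): Centre of the flat top of pump1's plunger, a white round head 36 mm across and 14 mm thick on the pump's axis: the place to press, straight down, with the closed fingers. It is 66.5 mm above the jar's lid when the joint reads 0 and sinks with the joint.
- pump2: Syrup pump, fixed: upright round steel jar 90 mm across, 100 mm tall, flat lid; a black collar 36 mm across, 10 mm high in mid-lid (drawn only) round the plunger; a thin bent spout leaves the side towards +x, 46 to 80 mm up, reaching 100 mm from the axis. Origin: centre of the underside, z up, lid at z = 0.100. All three look alike; which is seized varies, unseen.
- plunger2 (a joint): Travel of pump2's plunger, m: 0 up, grows downward, home above 0.036 (hard stop 0.043); starts at 0 to 0.012, stays where left. Steady drag 3 to 7 N, differing by pump. A good one meets a rubber cushion at about 0.038; the seized one climbs likewise from about 0.021: 2.5 N per mm on top of the drag (springs back a little). Leave the seized one between 0.016 and 0.033, limit 20 N.
- head2 (a point): Centre of the flat top of pump2's plunger, a white round head 36 mm across and 14 mm thick on the pump's axis: the place to press, straight down, with the closed fingers. It is 66.5 mm above the jar's lid when the joint reads 0 and sinks with the joint.
- pump3: Syrup pump, fixed: upright round steel jar 90 mm across, 100 mm tall, flat lid; a black collar 36 mm across, 10 mm high in mid-lid (drawn only) round the plunger; a thin bent spout leaves the side towards +x, 46 to 80 mm up, reaching 100 mm from the axis. Origin: centre of the underside, z up, lid at z = 0.100. All three look alike; which is seized varies, unseen.
- plunger3 (a joint): Travel of pump3's plunger, m: 0 up, grows downward, home above 0.036 (hard stop 0.043); starts at 0 to 0.012, stays where left. Steady drag 3 to 7 N, differing by pump. A good one meets a rubber cushion at about 0.038; the seized one climbs likewise from about 0.021: 2.5 N per mm on top of the drag (springs back a little). Leave the seized one between 0.016 and 0.033, limit 20 N.
- head3 (a point): Centre of the flat top of pump3's plunger, a white round head 36 mm across and 14 mm thick on the pump's axis: the place to press, straight down, with the closed fingers. It is 66.5 mm above the jar's lid when the joint reads 0 and sinks with the joint.
- tumbler: Plain steel tumbler standing upside down on the table, mouth down: 88 mm tall, 66 mm across at the mouth narrowing to 58 mm at the closed top, wall 2.5 mm (61 mm clear inside at the mouth, 84 mm deep), 100 to 210 g, loose. Origin: centre of the mouth, at its underside; z up towards the closed top. It is gripped from above across its sides near the closed top (about 59 mm wide 20 mm below the top).
- bottle1: Bystander, loose, to be left alone: syrup bottle, 60 mm across, 190 mm tall. Origin: its underside.
- bottle2: Bystander, loose, to be left alone: syrup bottle, 60 mm across, 190 mm tall. Origin: its underside.
- papercup: Bystander, loose, to be left alone: paper cup, mouth up, 76 mm across, 85 mm tall. Origin: its underside.
- bowl: Bystander, loose, to be left alone: small white bowl, 110 mm across, 45 mm tall. Origin: its underside.
- spoon: Bystander, loose, to be left alone: spoon lying flat. Origin: its underside.
- jar: Bystander, loose, to be left alone: glass jar with metal lid, 64 mm across, 75 mm tall. Origin: its underside.
Things that resemble listed ones, but are neither listed nor needed, are in the scene too. What is shaped like the pump2 but pink is not meant. Leave any orange look-alike of the pump1 alone.

How it is judged:
On the way:
1. all three plungers have been pushed down to at least 18 mm (value of joint each of plunger1, plunger2, plunger3 above 0.018 m), for 0.1 s.
At the end, for the whole second after the job is handed in: Two plungers are home (beyond 36 mm of the 40 mm stroke); the seized one is left where it stuck (16 to 33 mm) and the tumbler stands still, upside down and level (within 0.08 rad), on that pump's lid (mouth within 4 mm of the lid's height, within 18 mm of the pump's axis) (((value of joint each of plunger2, plunger3 above 0.036 m and value of joint plunger1 between 0.016 and 0.033 m and horizontal distance between tumbler and pump1 below 0.018 m and z of tumbler in the frame of pump1 between 0.096 and 0.104 m) or (value of joint each of plunger1, plunger3 above 0.036 m and value of joint plunger2 between 0.016 and 0.033 m and horizontal distance between tumbler and pump2 below 0.018 m and z of tumbler in the frame of pump2 between 0.096 and 0.104 m) or (value of joint each of plunger1, plunger2 above 0.036 m and value of joint plunger3 between 0.016 and 0.033 m and horizontal distance between tumbler and pump3 below 0.018 m and z of tumbler in the frame of pump3 between 0.096 and 0.104 m)) and angle between tumbler's own z axis and vertical below 0.08 rad and linear speed of tumbler below 0.02 m/s); the robot touches nothing.
It fails at once if a pump is pressed by the robot with more than 20 N (contact force between any of the fingers, the arm and pump1 above 20 N or contact force between any of the fingers, the arm and pump2 above 20 N or contact force between any of the fingers, the arm and pump3 above 20 N).
It fails at once if the tumbler is dropped or rammed onto a pump (over 40 N) (contact force between tumbler and pump1 above 40 N or contact force between tumbler and pump2 above 40 N or contact force between tumbler and pump3 above 40 N).
It fails at once if a bystander is moved by more than 30 mm (distance of any of bottle1, bottle2, papercup, bowl, spoon, jar from where it was at the start of the episode above 0.03 m).
It also fails if it takes over 67 s, if anything falls off the work surface, if the arm or the gripper's body presses on something with over 40 N, if the wrist force passes 120 N, or if a joint passes its speed limit or range.

## Working session

There is one attempt and no reset: what is moved stays moved. The work goes in short steps, Python scripts to look and compute and a tool call to move; the robot and the scene stay as the last step left them, time stands still between calls to the robot, and variables do not carry over. Pictures are saved under pics/ and viewed, at most 10 in all, crops included, and the job is handed in when it is done.

Besides the shell and the picture viewer there is one more tool, called after "Call:" by a JSON object that holds its "api" and its "payload", one argument or row to a line. send_rows: Moves the arm, as the interface text tells. Its arguments: {"type":"object","properties":{"jaw":{"type":"array"},"dp":{"type":"array"},"dr":{"type":"array"},"force":{"type":"number"}},"required":["jaw","dp","dr"]}

```bash
mkdir -p pics; cat > h.py <<'E'
from workcell import *
import numpy as np, cv2
np.set_printoptions(precision=4,suppress=True)
def snap(n,f):
    c=camera(n); cv2.imwrite(f,c["frame"][:,:,::-1]); np.savez(n+".npz",K=c["intrinsics"],T=c["world_to_cam"],f=c["frame"]); return c
def ray(c,u,v,z):
    K=c["K"] if "K" in c else c["intrinsics"]; T=c["T"] if "T" in c else c["world_to_cam"]
    R,t=T[:3,:3],T[:3,3]; o=-R.T@t; d=R.T@np.linalg.inv(K)@np.array([u,v,1.]); return o+d*(z-o[2])/d[2]
def proj(c,p):
    q=c["T"][:3,:3]@np.array(p,float)+c["T"][:3,3]; q=c["K"]@q; return q[:2]/q[2]
E
python3 - <<'E'
from h import *
for n in("top","scene"):
    c=snap(n,f"pics/{n}0.png"); T=c["world_to_cam"]; print(n,-T[:3,:3].T@T[:3,3],T[:3,:3],c["intrinsics"])
    cv2.imwrite(f"pics/{n}0b.png",cv2.resize(c["frame"][:,:,::-1],(800,600),interpolation=cv2.INTER_CUBIC))
s=get_state();print(s)
E
```

```text
top [ 0.349  -0.0631  1.1547] [[-0.0017 -1.     -0.0006]
 [-0.9875  0.0018 -0.1575]
 [ 0.1575  0.0003 -0.9875]] [[378.3306   0.     256.2647]
 [  0.     378.3306 188.8954]
 [  0.       0.       1.    ]]
scene [ 0.9188 -0.7522  1.3992] [[ 0.8681  0.4964  0.0008]
 [ 0.4226 -0.7382 -0.5258]
 [-0.2604  0.4568 -0.8506]] [[495.643    0.     258.0894]
 [  0.     495.643  192.5409]
 [  0.       0.       1.    ]]
{'time': 0.1, 'joints': array([ 0.9405,  0.5284,  1.4338, -0.    ,  1.1813, -0.1785]), 'joint_velocities': array([ 0.0001, -0.003 , -0.0034, -0.0001,  0.0004,  0.    ]), 'joint_torque': array([ -0.0009, -44.0986, -17.715 ,   0.0634,   0.0534,  -0.0001]), 'tcp_pos': array([0.2724, 0.5618, 0.2217]), 'eef_rot': array([[-0.8997,  0.4366, -0.0011],
       [ 0.4366,  0.8997, -0.0016],
       [ 0.0003, -0.0019, -1.    ]]), 'contact_force': array([ 0.3129, -0.2327,  0.0312]), 'torque': array([ 0.002 , -0.0504, -0.0395]), 'gripper_force': 0.0, 'grip_width': 0.9961543504219875}
```

View pics/top0b.png

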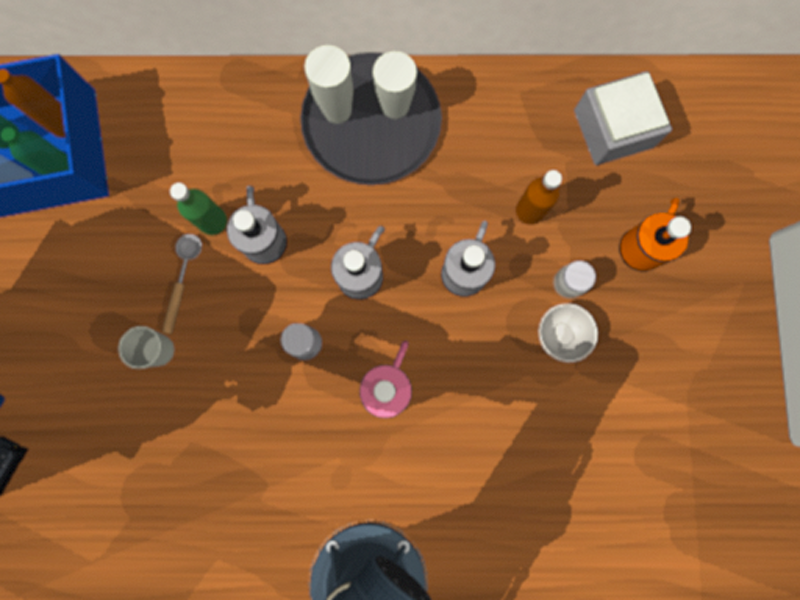

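View pics/scene0b.png

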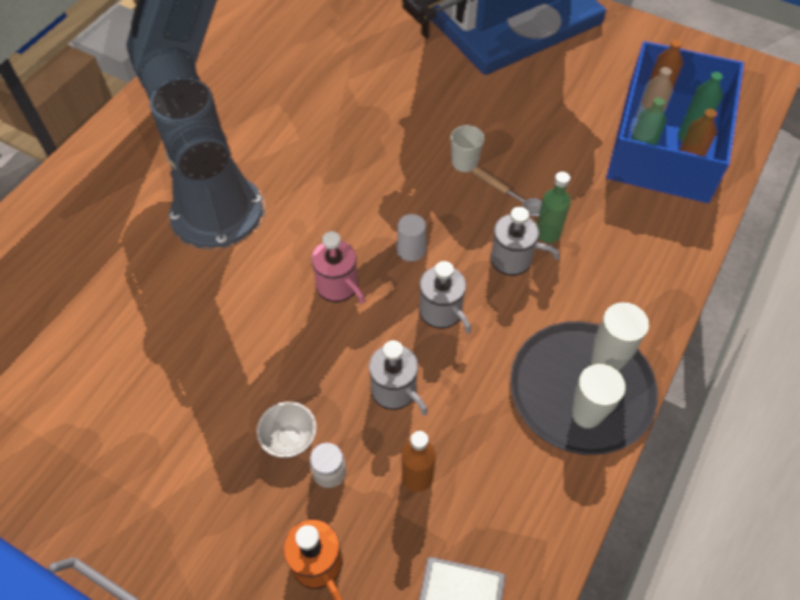

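The top view (800x600) shows three steel pumps with heads near (244,222), (354,262) and (473,257), and the tumbler near (301,341). The pink and orange look-alikes are at (385,390) and (655,240). In the scene view the heads are at (519,215), (444,271) and (393,350), and the tumbler is at (412,238).

```bash
cat > m.py <<'E'
from h import *
from scipy.optimize import least_squares, minimize
C={n:np.load(n+".npz") for n in("top","scene")}
s=512/800
def blob(c,u,v,thr,r=16):
    f=c["f"].astype(int); m=((f.min(2)>thr)&(f.max(2)-f.min(2)<45)).astype(np.uint8)
    n,l,st,ce=cv2.connectedComponentsWithStats(m)
    k=l[int(v),int(u)]; return ce[k],st[k]
def tri(a,b):
    return least_squares(lambda p:np.r_[proj(C["top"],p)-a,proj(C["scene"],p)-b],[.5,0,.1])
heads=[((244,221),(519,214)),((354,262),(444,270)),((473,257),(393,349))]
if __name__=="__main__":
    for a,b in heads:
        ca,sa=blob(C["top"],a[0]*s,a[1]*s,170); cb,sb=blob(C["scene"],b[0]*s,b[1]*s,170)
        r=tri(ca,cb); print(ca,sa,cb,sb,r.x,"err px",np.sqrt(2*r.cost/4))
    out=[]
    for n,x0,y0,x1,y1 in(("top",215,180,505,365),("scene",345,190,565,410)):
        f=C[n]["f"]; i=lambda q:int(q*s)
        g=cv2.resize(f[i(y0):i(y1),i(x0):i(x1),::-1],None,fx=4,fy=4,interpolation=cv2.INTER_CUBIC); cv2.imwrite(f"pics/{n}crop.png",g); print(n,i(x0),i(y0),g.shape)
E
python3 m.py
```

```text
[155.0556 140.2153] [149 134  13  13 144] [326.2895 142.2579] [318 133  20  23 190] [0.6382 0.2082 0.143 ] err px 3.3395770202775004
[225.5657 164.5829] [218 156  15  17 175] [283.2901 178.9784] [270 167  27  26 324] [0.577  0.0183 0.1263] err px 1.661718843493858
[301.5753 161.6559] [289 155  21  15 186] [251.1916 231.457 ] [237 218  29  29 407] [ 0.5836 -0.1918  0.1333] err px 1.4706611985047786
top 137 115 (472, 744, 3)
scene 220 121 (564, 564, 3)
```

View pics/topcrop.png

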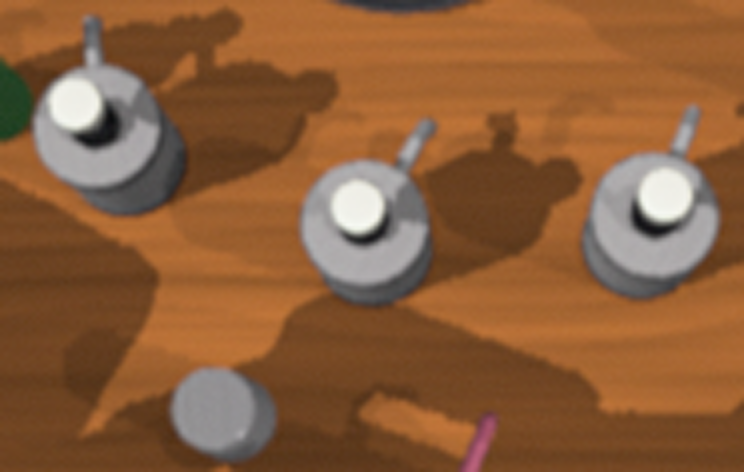

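View pics/scenecrop.png

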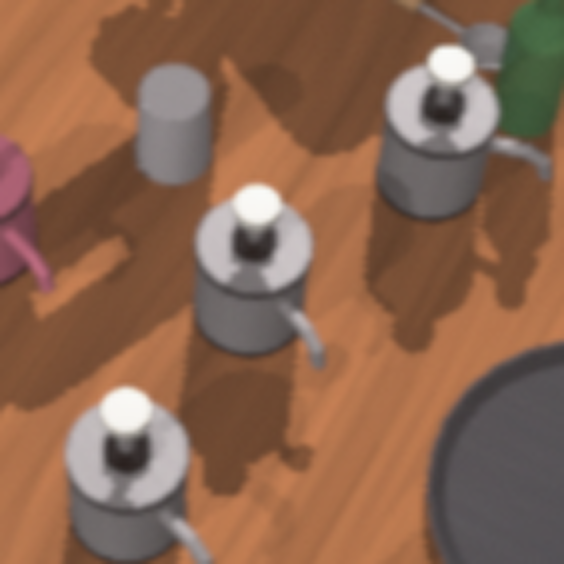

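The crops show head tops at top crop (76,105), (358,208), (665,195), with lid centres (97,127), (365,222), (653,216) and the tumbler top at (213,410). In the scene crop the heads are at (451,64), (257,206), (126,411), the lids at about (442,108), (254,247), (128,456), and the tumbler top at (174,93).

```bash
cat > m2.py <<'E'
from m import *
t=lambda p:(137+(p[0]-1.5)/4,115+(p[1]-1.5)/4); q=lambda p:(220+(p[0]-1.5)/4,121+(p[1]-1.5)/4)
L=dict(A=((97,127),(442,108)),B=((365,222),(254,247)),C=((653,216),(128,456)))
for k,(a,b) in L.items(): print("lid",k,ray(C["top"],*t(a),.1),ray(C["scene"],*q(b),.1),"tri",tri(t(a),q(b)).x)
print("tum",ray(C["top"],*t((213,410)),.088),ray(C["scene"],*q((174,93)),.088))
print("pink",ray(C["top"],385*s,392*s,.1))
for a,b in heads:
    ca,sa=blob(C["top"],a[0]*s,a[1]*s,205); cb,sb=blob(C["scene"],b[0]*s,b[1]*s,205)
    r=tri(ca,cb); print(ca,sa,cb,sb,"head blob",r.x,"err px",np.sqrt(2*r.cost/4))
for a,b in zip([(76,105),(358,208),(665,195)],[(451,64),(257,206),(126,411)]):
    r=tri(t(a),q(b)); print("head eye",r.x,r.cost)
print("bottle cap g/br",ray(C["top"],179*s,191*s,.19),ray(C["top"],553*s,179*s,.19))
E
python3 m2.py
```

```text
lid A [0.6415 0.2113 0.1   ] [0.6396 0.212  0.1   ] tri [0.6405 0.2103 0.1029]
lid B [0.5715 0.018  0.1   ] [0.5704 0.0167 0.1   ] tri [0.5709 0.0175 0.0999]
lid C [ 0.5754 -0.187   0.1   ] [ 0.5765 -0.1897  0.1   ] tri [ 0.5759 -0.1877  0.0962]
tum [0.4388 0.1248 0.088 ] [0.4378 0.1247 0.088 ]
pink [ 0.3446 -0.0353  0.1   ]
[155.181  140.4397] [150 135  12  12 116] [332.4627 136.5522] [328 133  10   8  67] head blob [0.6408 0.2111 0.1606] err px 0.20749476705764028
[225.7203 166.1441] [220 160  12  13 118] [283.7875 171.6875] [278 168  12   9  80] head blob [0.5698 0.0189 0.1567] err px 0.24453643728167765
[302.8049 163.1951] [297 157  13  13 123] [250.97 223.08] [245 218  13  11 100] head blob [ 0.5751 -0.1877  0.1674] err px 0.2267563317560204
head eye [0.6402 0.2104 0.1601] 0.004873241430662232
head eye [0.5695 0.0185 0.1543] 0.005846343015187286
head eye [ 0.5753 -0.1879  0.1658] 0.03478525567698224
bottle cap g/br [0.6829 0.3135 0.19  ] [ 0.703  -0.3234  0.19  ]
```

Call:
{"api": "send_rows", "payload": {
  "jaw": [0, 0, 0, 0, 0, 0, 0, 0, 0, 0],
  "dp": [
    [0, 0, 0],
    [0, 0, 0],
    [0, 0, 0],
    [0, 0, 0],
    [0, 0, 0],
    [0, 0, 0],
    [0, 0, 0],
    [0, 0, 0],
    [0, 0, 0],
    [0, 0, 0]
  ],
  "dr": [
    [0, 0, 0.112],
    [0, 0, 0.112],
    [0, 0, 0.112],
    [0, 0, 0.112],
    [0, 0, 0.112],
    [0, 0, 0.112],
    [0, 0, 0.112],
    [0, 0, 0.112],
    [0, 0, 0.112],
    [0, 0, 0.111]
  ]
}}

```text
time: 0.93
tcp_pos: [0.2726, 0.5619, 0.2219]
eef_rot: [[0.006, 1.0, -0.001], [1.0, -0.006, -0.001], [-0.001, -0.001, -1.0]]
contact_force: [-0.3, -0.2, 0.2]
grip_width: 0.324
gripper_force: 0.0
```

Call:
{"api": "send_rows", "payload": {
  "jaw": [0, 0, 0, 0, 0, 0, 0, 0, 0, 0],
  "dp": [
    [-17.5, 18.4, 0],
    [-17.5, 18.4, 0],
    [-17.5, 18.4, 0],
    [-17.5, 18.4, 0],
    [-17.5, 18.4, 0],
    [-17.5, 18.4, 0],
    [-17.5, 18.4, 0],
    [-17.5, 18.4, 0],
    [-17.5, 18.4, 0],
    [-17.5, 18.4, 0]
  ],
  "dr": [
    [0, 0, 0],
    [0, 0, 0],
    [0, 0, 0],
    [0, 0, 0],
    [0, 0, 0],
    [0, 0, 0],
    [0, 0, 0],
    [0, 0, 0],
    [0, 0, 0],
    [0, 0, 0]
  ]
}}

```text
time: 1.77
tcp_pos: [0.4573, 0.3861, 0.2221]
eef_rot: [[0.0, 1.0, -0.001], [1.0, -0.0, -0.001], [-0.001, -0.001, -1.0]]
contact_force: [0.3, -0.2, 1.1]
grip_width: -0.001
gripper_force: 0.0
```

Call:
{"api": "send_rows", "payload": {
  "jaw": [0, 0, 0, 0, 0, 0, 0, 0, 0, 0],
  "dp": [
    [-17.5, 18.4, 0],
    [-17.5, 18.4, 0],
    [-17.5, 18.4, 0],
    [-17.5, 18.4, 0],
    [-17.5, 18.4, 0],
    [-17.5, 18.4, 0],
    [-17.5, 18.4, 0],
    [-17.5, 18.4, 0],
    [-17.5, 18.4, 0],
    [-17.5, 18.4, 0]
  ],
  "dr": [
    [0, 0, 0],
    [0, 0, 0],
    [0, 0, 0],
    [0, 0, 0],
    [0, 0, 0],
    [0, 0, 0],
    [0, 0, 0],
    [0, 0, 0],
    [0, 0, 0],
    [0, 0, 0]
  ]
}}

```text
time: 2.6
tcp_pos: [0.6412, 0.2112, 0.2219]
eef_rot: [[0.0, 1.0, -0.001], [1.0, -0.0, -0.0], [-0.0, -0.001, -1.0]]
contact_force: [0.9, 0.3, 0.6]
grip_width: 0.003
gripper_force: 0.0
```

Call:
{"api": "send_rows", "payload": {
  "jaw": [0, 0, 0, 0, 0, 0, 0, 0, 0, 0],
  "dp": [
    [0, 0, 6],
    [0, 0, 7],
    [0, 0, 7],
    [0, 0, 7],
    [0, 0, 7],
    [0, 0, 7],
    [0, 0, 5],
    [0, 0, 3],
    [0, 0, 2],
    [0, 0, 1]
  ],
  "dr": [
    [0, 0, 0],
    [0, 0, 0],
    [0, 0, 0],
    [0, 0, 0],
    [0, 0, 0],
    [0, 0, 0],
    [0, 0, 0],
    [0, 0, 0],
    [0, 0, 0],
    [0, 0, 0]
  ]
}}

```text
time: 3.43
tcp_pos: [0.6408, 0.2124, 0.1703]
eef_rot: [[-0.0, 1.0, -0.0], [1.0, 0.0, -0.0], [-0.0, -0.0, -1.0]]
contact_force: [-0.3, -0.3, -0.4]
grip_width: 0.003
gripper_force: 0.0
```

Call:
{"api": "send_rows", "payload": {
  "jaw": [0, 0, 0, 0, 0, 0, 0, 0, 0, 0],
  "dp": [
    [0, 0, 1],
    [0, 0, 1],
    [0, 0, 1],
    [0, 0, 1],
    [0, 0, 1],
    [0, 0, 1],
    [0, 0, 1],
    [0, 0, 1],
    [0, 0, 1],
    [0, 0, 1]
  ],
  "dr": [
    [0, 0, 0],
    [0, 0, 0],
    [0, 0, 0],
    [0, 0, 0],
    [0, 0, 0],
    [0, 0, 0],
    [0, 0, 0],
    [0, 0, 0],
    [0, 0, 0],
    [0, 0, 0]
  ]
}}

```text
time: 4.27
tcp_pos: [0.6408, 0.2123, 0.1604]
eef_rot: [[0.0, 1.0, -0.0], [1.0, -0.0, -0.0], [-0.0, -0.0, -1.0]]
contact_force: [0.1, 0.8, -0.7]
grip_width: 0.008
gripper_force: 0.0
```

Call:
{"api": "send_rows", "payload": {
  "jaw": [0, 0, 0, 0, 0, 0, 0, 0, 0, 0],
  "dp": [
    [0, 0, 1],
    [0, 0, 1],
    [0, 0, 1],
    [0, 0, 1],
    [0, 0, 1.2],
    [0, 0, 1.2],
    [0, 0, 1.2],
    [0, 0, 1.2],
    [0, 0, 1.2],
    [0, 0, 1.2]
  ],
  "dr": [
    [0, 0, 0],
    [0, 0, 0],
    [0, 0, 0],
    [0, 0, 0],
    [0, 0, 0],
    [0, 0, 0],
    [0, 0, 0],
    [0, 0, 0],
    [0, 0, 0],
    [0, 0, 0]
  ]
}}

```text
time: 5.1
tcp_pos: [0.6409, 0.2123, 0.1508]
eef_rot: [[-0.0, 1.0, 0.001], [1.0, 0.0, -0.0], [-0.0, 0.001, -1.0]]
contact_force: [-2.7, -1.0, 6.7]
grip_width: 0.005
gripper_force: 3.2
```

Call:
{"api": "send_rows", "payload": {
  "jaw": [0, 0, 0, 0, 0, 0, 0, 0, 0, 0],
  "dp": [
    [0, 0, 0.8],
    [0, 0, 0.8],
    [0, 0, 0.8],
    [0, 0, 0.8],
    [0, 0, 0.8],
    [0, 0, 0.8],
    [0, 0, 0.8],
    [0, 0, 0.8],
    [0, 0, 0.8],
    [0, 0, 0.8]
  ],
  "dr": [
    [0, 0, 0],
    [0, 0, 0],
    [0, 0, 0],
    [0, 0, 0],
    [0, 0, 0],
    [0, 0, 0],
    [0, 0, 0],
    [0, 0, 0],
    [0, 0, 0],
    [0, 0, 0]
  ]
}}

```text
time: 5.93
tcp_pos: [0.6408, 0.2123, 0.1428]
eef_rot: [[-0.0, 1.0, 0.0], [1.0, 0.0, -0.0], [-0.0, 0.0, -1.0]]
contact_force: [-1.6, -0.4, 6.3]
grip_width: 0.007
gripper_force: 3.1
```

Call:
{"api": "send_rows", "payload": {
  "jaw": [0, 0, 0, 0, 0, 0, 0, 0, 0, 0],
  "dp": [
    [0, 0, 0.4],
    [0, 0, 0.4],
    [0, 0, 0.4],
    [0, 0, 0.4],
    [0, 0, 0.4],
    [0, 0, 0.4],
    [0, 0, 0.4],
    [0, 0, 0.4],
    [0, 0, 0.4],
    [0, 0, 0.4]
  ],
  "dr": [
    [0, 0, 0],
    [0, 0, 0],
    [0, 0, 0],
    [0, 0, 0],
    [0, 0, 0],
    [0, 0, 0],
    [0, 0, 0],
    [0, 0, 0],
    [0, 0, 0],
    [0, 0, 0]
  ]
}}

```text
time: 6.77
tcp_pos: [0.6408, 0.2123, 0.1387]
eef_rot: [[-0.0, 1.0, 0.0], [1.0, 0.0, -0.0], [-0.0, 0.0, -1.0]]
contact_force: [-2.2, 0.3, 6.3]
grip_width: 0.005
gripper_force: 3.1
```

Call:
{"api": "send_rows", "payload": {
  "jaw": [0, 0, 0, 0, 0, 0, 0, 0, 0, 0],
  "dp": [
    [0, 0, 1],
    [0, 0, 1],
    [0, 0, 1],
    [0, 0, 1],
    [0, 0, 1],
    [0, 0, 1],
    [0, 0, 1],
    [0, 0, 1],
    [0, 0, 1],
    [0, 0, 1]
  ],
  "dr": [
    [0, 0, 0],
    [0, 0, 0],
    [0, 0, 0],
    [0, 0, 0],
    [0, 0, 0],
    [0, 0, 0],
    [0, 0, 0],
    [0, 0, 0],
    [0, 0, 0],
    [0, 0, 0]
  ]
}}

```text
time: 7.6
tcp_pos: [0.6409, 0.2123, 0.1287]
eef_rot: [[-0.0, 1.0, 0.001], [1.0, 0.0, -0.0], [-0.0, 0.001, -1.0]]
contact_force: [-2.3, -0.1, 6.1]
grip_width: 0.002
gripper_force: 3.2
```

Call:
{"api": "send_rows", "payload": {
  "jaw": [0, 0, 0, 0, 0, 0, 0, 0, 0, 0],
  "dp": [
    [0, 0, 0.3],
    [0, 0, 0.3],
    [0, 0, 0.3],
    [0, 0, 0.3],
    [0, 0, 0.3],
    [0, 0, 0.3],
    [0, 0, 0],
    [0, 0, 0],
    [0, 0, 0],
    [0, 0, 0]
  ],
  "dr": [
    [0, 0, 0],
    [0, 0, 0],
    [0, 0, 0],
    [0, 0, 0],
    [0, 0, 0],
    [0, 0, 0],
    [0, 0, 0],
    [0, 0, 0],
    [0, 0, 0],
    [0, 0, 0]
  ]
}}

```text
time: 8.43
tcp_pos: [0.6409, 0.2123, 0.1275]
eef_rot: [[-0.0, 1.0, 0.001], [1.0, 0.0, -0.0], [-0.0, 0.001, -1.0]]
contact_force: [-2.7, -1.4, 8.3]
grip_width: 0.006
gripper_force: 4.2
```

Call:
{"api": "send_rows", "payload": {
  "jaw": [0, 0, 0, 0, 0, 0, 0, 0, 0, 0],
  "dp": [
    [0, 0, -15],
    [0, 0, -15],
    [0, 0, -15],
    [0, 0, -15],
    [-20, -7.5, 0],
    [-20, -7.5, 0],
    [-20, -7.5, 0],
    [-20, -7.5, 0],
    [-20, -7.5, 0],
    [-20, -7.5, 0]
  ],
  "dr": [
    [0, 0, 0],
    [0, 0, 0],
    [0, 0, 0],
    [0, 0, 0],
    [0, 0, 0],
    [0, 0, 0],
    [0, 0, 0],
    [0, 0, 0],
    [0, 0, 0],
    [0, 0, 0]
  ]
}}

```text
time: 9.27
tcp_pos: [0.5954, 0.0914, 0.1856]
eef_rot: [[-0.0, 1.0, 0.0], [1.0, 0.0, -0.0], [-0.0, 0.0, -1.0]]
contact_force: [-0.2, -1.3, -1.4]
grip_width: 0.006
gripper_force: 0.0
```

Call:
{"api": "send_rows", "payload": {
  "jaw": [0, 0, 0, 0, 0, 0, 0, 0, 0, 0],
  "dp": [
    [-18.5, -6.5, 0],
    [-18.5, -6.5, 0],
    [-18.5, -6.5, 0],
    [-18.5, -6.5, 0],
    [0, 0, 5],
    [0, 0, 5],
    [0, 0, 5],
    [0, 0, 3],
    [0, 0, 2],
    [0, 0, 1]
  ],
  "dr": [
    [0, 0, 0],
    [0, 0, 0],
    [0, 0, 0],
    [0, 0, 0],
    [0, 0, 0],
    [0, 0, 0],
    [0, 0, 0],
    [0, 0, 0],
    [0, 0, 0],
    [0, 0, 0]
  ]
}}

```text
time: 10.1
tcp_pos: [0.5697, 0.0191, 0.1639]
eef_rot: [[-0.001, 1.0, -0.001], [1.0, 0.001, 0.0], [0.0, -0.001, -1.0]]
contact_force: [0.0, -0.9, 0.7]
grip_width: 0.005
gripper_force: 0.0
```

Call:
{"api": "send_rows", "payload": {
  "jaw": [0, 0, 0, 0, 0, 0, 0, 0, 0, 0],
  "dp": [
    [0, 0, 1],
    [0, 0, 1],
    [0, 0, 1],
    [0, 0, 1],
    [0, 0, 1],
    [0, 0, 1],
    [0, 0, 1],
    [0, 0, 1],
    [0, 0, 1],
    [0, 0, 1]
  ],
  "dr": [
    [0, 0, 0],
    [0, 0, 0],
    [0, 0, 0],
    [0, 0, 0],
    [0, 0, 0],
    [0, 0, 0],
    [0, 0, 0],
    [0, 0, 0],
    [0, 0, 0],
    [0, 0, 0]
  ]
}}

```text
time: 10.93
tcp_pos: [0.5699, 0.0182, 0.155]
eef_rot: [[-0.0, 1.0, 0.0], [1.0, 0.0, -0.0], [-0.0, 0.0, -1.0]]
contact_force: [-1.6, 1.7, 4.2]
grip_width: 0.008
gripper_force: 2.1
```

Contact with B's head at about z=0.156. Continuing.

Call:
{"api": "send_rows", "payload": {
  "jaw": [0, 0, 0, 0, 0, 0, 0, 0, 0, 0],
  "dp": [
    [0, 0, 0.9],
    [0, 0, 0.9],
    [0, 0, 0.9],
    [0, 0, 0.9],
    [0, 0, 0.9],
    [0, 0, 0.9],
    [0, 0, 0.9],
    [0, 0, 0.9],
    [0, 0, 0.9],
    [0, 0, 0.9]
  ],
  "dr": [
    [0, 0, 0],
    [0, 0, 0],
    [0, 0, 0],
    [0, 0, 0],
    [0, 0, 0],
    [0, 0, 0],
    [0, 0, 0],
    [0, 0, 0],
    [0, 0, 0],
    [0, 0, 0]
  ]
}}

```text
time: 11.77
tcp_pos: [0.5698, 0.0182, 0.1454]
eef_rot: [[0.0, 1.0, 0.0], [1.0, -0.0, -0.0], [-0.0, 0.0, -1.0]]
contact_force: [-0.8, -0.6, 4.7]
grip_width: 0.007
gripper_force: 2.2
```

Call:
{"api": "send_rows", "payload": {
  "jaw": [0, 0, 0, 0, 0, 0, 0, 0, 0, 0],
  "dp": [
    [0, 0, 0.4],
    [0, 0, 0.4],
    [0, 0, 0.4],
    [0, 0, 0.4],
    [0, 0, 0.4],
    [0, 0, 0.4],
    [0, 0, 0.4],
    [0, 0, 0.4],
    [0, 0, 0.4],
    [0, 0, 0.4]
  ],
  "dr": [
    [0, 0, 0],
    [0, 0, 0],
    [0, 0, 0],
    [0, 0, 0],
    [0, 0, 0],
    [0, 0, 0],
    [0, 0, 0],
    [0, 0, 0],
    [0, 0, 0],
    [0, 0, 0]
  ]
}}

```text
time: 12.6
tcp_pos: [0.5699, 0.0182, 0.1415]
eef_rot: [[0.0, 1.0, 0.0], [1.0, -0.0, -0.0], [-0.0, 0.0, -1.0]]
contact_force: [-0.8, -1.0, 4.2]
grip_width: 0.007
gripper_force: 2.1
```

Call:
{"api": "send_rows", "payload": {
  "jaw": [0, 0, 0, 0, 0, 0, 0, 0, 0, 0],
  "dp": [
    [0, 0, 0.4],
    [0, 0, 0.4],
    [0, 0, 0.4],
    [0, 0, 0.4],
    [0, 0, 0.4],
    [0, 0, 0.4],
    [0, 0, 0.4],
    [0, 0, 0.4],
    [0, 0, 0.4],
    [0, 0, 0.4]
  ],
  "dr": [
    [0, 0, 0],
    [0, 0, 0],
    [0, 0, 0],
    [0, 0, 0],
    [0, 0, 0],
    [0, 0, 0],
    [0, 0, 0],
    [0, 0, 0],
    [0, 0, 0],
    [0, 0, 0]
  ]
}}

```text
time: 13.43
tcp_pos: [0.5699, 0.0182, 0.1375]
eef_rot: [[0.0, 1.0, 0.0], [1.0, -0.0, -0.0], [-0.0, 0.0, -1.0]]
contact_force: [-1.3, -0.9, 3.8]
grip_width: 0.007
gripper_force: 2.1
```

Call:
{"api": "send_rows", "payload": {
  "jaw": [0, 0, 0, 0, 0, 0, 0, 0, 0, 0],
  "dp": [
    [0, 0, 1],
    [0, 0, 1],
    [0, 0, 1],
    [0, 0, 1],
    [0, 0, 1],
    [0, 0, 1],
    [0, 0, 1],
    [0, 0, 1],
    [0, 0, 0.8],
    [0, 0, 0.5]
  ],
  "dr": [
    [0, 0, 0],
    [0, 0, 0],
    [0, 0, 0],
    [0, 0, 0],
    [0, 0, 0],
    [0, 0, 0],
    [0, 0, 0],
    [0, 0, 0],
    [0, 0, 0],
    [0, 0, 0]
  ]
}}

```text
time: 14.27
tcp_pos: [0.5698, 0.0182, 0.1282]
eef_rot: [[0.0, 1.0, 0.0], [1.0, -0.0, -0.0], [-0.0, 0.0, -1.0]]
contact_force: [-1.0, -1.7, 5.4]
grip_width: 0.006
gripper_force: 2.7
```

Call:
{"api": "send_rows", "payload": {
  "jaw": [0, 0, 0, 0, 0, 0, 0, 0, 0, 0],
  "dp": [
    [0, 0, 0.3],
    [0, 0, 0.3],
    [0, 0, 0.3],
    [0, 0, 0.3],
    [0, 0, 0.3],
    [0, 0, 0],
    [0, 0, 0],
    [0, 0, 0],
    [0, 0, 0],
    [0, 0, 0]
  ],
  "dr": [
    [0, 0, 0],
    [0, 0, 0],
    [0, 0, 0],
    [0, 0, 0],
    [0, 0, 0],
    [0, 0, 0],
    [0, 0, 0],
    [0, 0, 0],
    [0, 0, 0],
    [0, 0, 0]
  ]
}}

```text
time: 15.1
tcp_pos: [0.5699, 0.0183, 0.1272]
eef_rot: [[-0.0, 1.0, 0.0], [1.0, 0.0, -0.0], [-0.0, 0.0, -1.0]]
contact_force: [-1.8, -1.2, 6.8]
grip_width: 0.007
gripper_force: 3.5
```

Call:
{"api": "send_rows", "payload": {
  "jaw": [0, 0, 0, 0, 0, 0, 0, 0, 0, 0],
  "dp": [
    [0, 0, -15],
    [0, 0, -15],
    [0, 0, -15],
    [0, 0, -15],
    [-20, 0, 0],
    [-20, 0, 0],
    [-20, 1, 0],
    [-20, 1, 0],
    [-20, 1, 0],
    [-20, 0, 0]
  ],
  "dr": [
    [0, 0, 0],
    [0, 0, 0],
    [0, 0, 0],
    [0, 0, 0],
    [0, 0, 0],
    [0, 0, 0],
    [0, 0, 0],
    [0, 0, 0],
    [0, 0, 0],
    [0, 0, 0]
  ]
}}

```text
time: 15.93
tcp_pos: [0.5727, -0.1022, 0.1859]
eef_rot: [[-0.0, 1.0, -0.001], [1.0, 0.0, 0.001], [0.001, -0.001, -1.0]]
contact_force: [0.5, 0.4, -0.1]
grip_width: 0.005
gripper_force: 0.0
```

Call:
{"api": "send_rows", "payload": {
  "jaw": [0, 0, 0, 0, 0, 0, 0, 0, 0, 0],
  "dp": [
    [-20, 1, 0],
    [-20, 1, 0],
    [-20, 0, 0],
    [-20, 0, 0],
    [-6, 0, 0],
    [0, 0, 5],
    [0, 0, 5],
    [0, 0, 3],
    [0, 0, 1],
    [0, 0, 1]
  ],
  "dr": [
    [0, 0, 0],
    [0, 0, 0],
    [0, 0, 0],
    [0, 0, 0],
    [0, 0, 0],
    [0, 0, 0],
    [0, 0, 0],
    [0, 0, 0],
    [0, 0, 0],
    [0, 0, 0]
  ]
}}

```text
time: 16.77
tcp_pos: [0.5746, -0.1863, 0.1712]
eef_rot: [[-0.001, 1.0, -0.001], [1.0, 0.001, 0.001], [0.001, -0.001, -1.0]]
contact_force: [0.8, -0.1, -0.8]
grip_width: 0.006
gripper_force: 0.0
```

Call:
{"api": "send_rows", "payload": {
  "jaw": [0, 0, 0, 0, 0, 0, 0, 0, 0, 0],
  "dp": [
    [0, 0, 1],
    [0, 0, 1],
    [0, 0, 1],
    [0, 0, 1],
    [0, 0, 1],
    [0, 0, 1],
    [0, 0, 1],
    [0, 0, 1],
    [0, 0, 1],
    [0, 0, 1]
  ],
  "dr": [
    [0, 0, 0],
    [0, 0, 0],
    [0, 0, 0],
    [0, 0, 0],
    [0, 0, 0],
    [0, 0, 0],
    [0, 0, 0],
    [0, 0, 0],
    [0, 0, 0],
    [0, 0, 0]
  ]
}}

```text
time: 17.6
tcp_pos: [0.5749, -0.1877, 0.1618]
eef_rot: [[0.0, 1.0, 0.0], [1.0, -0.0, -0.0], [-0.0, 0.0, -1.0]]
contact_force: [-0.2, 1.1, 2.4]
grip_width: 0.004
gripper_force: 1.2
```

Call:
{"api": "send_rows", "payload": {
  "jaw": [0, 0, 0, 0, 0, 0, 0, 0, 0, 0],
  "dp": [
    [0, 0, 1.2],
    [0, 0, 1.2],
    [0, 0, 1.2],
    [0, 0, 1.2],
    [0, 0, 1.2],
    [0, 0, 1.2],
    [0, 0, 1.2],
    [0, 0, 1.2],
    [0, 0, 1.2],
    [0, 0, 1.2]
  ],
  "dr": [
    [0, 0, 0],
    [0, 0, 0],
    [0, 0, 0],
    [0, 0, 0],
    [0, 0, 0],
    [0, 0, 0],
    [0, 0, 0],
    [0, 0, 0],
    [0, 0, 0],
    [0, 0, 0]
  ]
}}

```text
time: 18.43
tcp_pos: [0.5749, -0.1877, 0.1497]
eef_rot: [[0.0, 1.0, 0.0], [1.0, -0.0, -0.0], [-0.0, 0.0, -1.0]]
contact_force: [0.6, 1.1, 3.4]
grip_width: 0.006
gripper_force: 1.2
```

Call:
{"api": "send_rows", "payload": {
  "jaw": [0, 0, 0, 0, 0, 0, 0, 0, 0, 0],
  "dp": [
    [0, 0, 0.5],
    [0, 0, 0.5],
    [0, 0, 0.5],
    [0, 0, 0.5],
    [0, 0, 0.5],
    [0, 0, 0.5],
    [0, 0, 0.5],
    [0, 0, 0.5],
    [0, 0, 0.5],
    [0, 0, 0.5]
  ],
  "dr": [
    [0, 0, 0],
    [0, 0, 0],
    [0, 0, 0],
    [0, 0, 0],
    [0, 0, 0],
    [0, 0, 0],
    [0, 0, 0],
    [0, 0, 0],
    [0, 0, 0],
    [0, 0, 0]
  ]
}}

```text
time: 19.27
tcp_pos: [0.5749, -0.1878, 0.1449]
eef_rot: [[-0.0, 1.0, 0.0], [1.0, 0.0, -0.0], [-0.0, 0.0, -1.0]]
contact_force: [0.1, 0.8, 4.2]
grip_width: 0.004
gripper_force: 2.1
```

Travel is 21.6 mm and the force is starting to rise. I'll push about 2.5 mm more to confirm.

Call:
{"api": "send_rows", "payload": {
  "jaw": [0, 0, 0, 0, 0, 0, 0, 0, 0, 0],
  "dp": [
    [0, 0, 0.4],
    [0, 0, 0.4],
    [0, 0, 0.4],
    [0, 0, 0.4],
    [0, 0, 0.4],
    [0, 0, 0.4],
    [0, 0, 0.4],
    [0, 0, 0.4],
    [0, 0, 0],
    [0, 0, 0]
  ],
  "dr": [
    [0, 0, 0],
    [0, 0, 0],
    [0, 0, 0],
    [0, 0, 0],
    [0, 0, 0],
    [0, 0, 0],
    [0, 0, 0],
    [0, 0, 0],
    [0, 0, 0],
    [0, 0, 0]
  ]
}}

```text
time: 20.1
tcp_pos: [0.5749, -0.1877, 0.1426]
eef_rot: [[-0.0, 1.0, 0.001], [1.0, 0.0, -0.0], [-0.0, 0.001, -1.0]]
contact_force: [-1.2, 1.8, 9.5]
grip_width: 0.005
gripper_force: 4.3
```

Call:
{"api": "send_rows", "payload": {
  "jaw": [0, 0, 0, 0, 0, 0, 0, 0, 0, 0],
  "dp": [
    [0, 0, -10],
    [0, 0, -15],
    [0, 0, -20],
    [0, 0, -15],
    [22.3, -9.8, 0],
    [22.3, -9.8, 0],
    [22.3, -9.8, 0],
    [22.3, -9.8, 0],
    [22.3, -9.8, 0],
    [22.3, -9.8, 0]
  ],
  "dr": [
    [0, 0, 0],
    [0, 0, 0],
    [0, 0, 0],
    [0, 0, 0],
    [0, 0, 0],
    [0, 0, 0],
    [0, 0, 0],
    [0, 0, 0],
    [0, 0, 0],
    [0, 0, 0]
  ]
}}

```text
time: 20.93
tcp_pos: [0.515, -0.0531, 0.2014]
eef_rot: [[0.0, 1.0, -0.001], [1.0, -0.0, -0.0], [-0.0, -0.001, -1.0]]
contact_force: [0.3, 0.6, 0.1]
grip_width: 0.002
gripper_force: 0.0
```

Call:
{"api": "send_rows", "payload": {
  "jaw": [1, 1, 1, 1, 1, 1, 1, 1, 1, 1],
  "dp": [
    [22.3, -9.8, 0],
    [22.3, -9.8, 0],
    [22.3, -9.8, 0],
    [22.3, -9.8, 0],
    [22.3, -9.8, 0],
    [22.3, -9.8, 0],
    [22.3, -9.8, 0],
    [22.3, -9.8, 0],
    [0, 0, 20],
    [0, 0, 20]
  ],
  "dr": [
    [0, 0, 0],
    [0, 0, 0],
    [0, 0, 0],
    [0, 0, 0],
    [0, 0, 0],
    [0, 0, 0],
    [0, 0, 0],
    [0, 0, 0],
    [0, 0, 0],
    [0, 0, 0]
  ]
}}

```text
time: 21.77
tcp_pos: [0.4378, 0.1256, 0.1621]
eef_rot: [[-0.003, 1.0, 0.003], [1.0, 0.003, -0.0], [-0.0, 0.003, -1.0]]
contact_force: [-0.1, -0.3, 0.4]
grip_width: 0.678
gripper_force: 0.0
```

Call:
{"api": "send_rows", "payload": {
  "jaw": [1, 1, 1, 1, 1, 1, 1, 1, 1, 1],
  "dp": [
    [0, 0, 20],
    [0, 0, 15],
    [0, 0, 10],
    [0, 0, 5],
    [0, 0, 0],
    [0, 0, 0],
    [0, 0, 0],
    [0, 0, 0],
    [0, 0, 0],
    [0, 0, 0]
  ],
  "dr": [
    [0, 0, 0],
    [0, 0, 0],
    [0, 0, 0],
    [0, 0, 0],
    [0, 0, 0],
    [0, 0, 0],
    [0, 0, 0],
    [0, 0, 0],
    [0, 0, 0],
    [0, 0, 0]
  ]
}}

```text
time: 22.6
tcp_pos: [0.4379, 0.1245, 0.112]
eef_rot: [[-0.0, 1.0, 0.001], [1.0, 0.0, -0.0], [-0.0, 0.001, -1.0]]
contact_force: [-0.0, -0.7, 0.2]
grip_width: 1.003
gripper_force: 0.0
```

```bash
python3 - <<'E'
from h import *
for n in("top","scene"): snap(n,f"pics/{n}1.png")
a=cv2.resize(cv2.imread("pics/top1.png")[100:260,130:330],None,fx=2.5,fy=2.5); b=cv2.resize(cv2.imread("pics/scene1.png")[80:280,180:380],None,fx=2,fy=2)
print(a.shape,b.shape)
o=np.zeros((400,900,3),np.uint8);o[:,:500]=a;o[:,500:]=b; cv2.imwrite("pics/c1.png",cv2.resize(o,(800,356)))
E
```

```text
(400, 500, 3) (400, 400, 3)
```

View pics/c1.png

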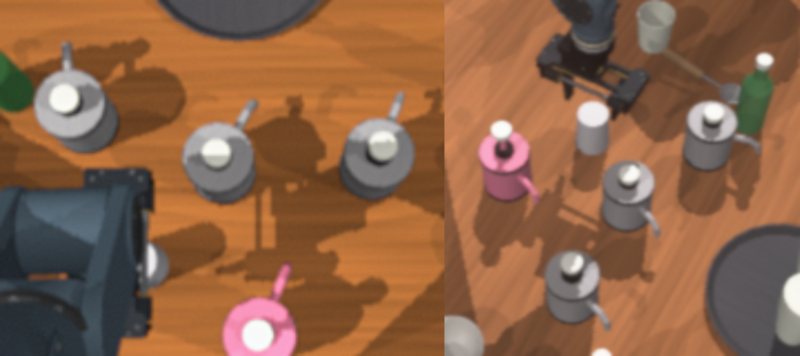

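The plungers in both views now sit low on the lids. In the scene half of the picture the gripper at about (595,75) straddles the tumbler at (593,113), so I'm descending to grasp it.

Call:
{"api": "send_rows", "payload": {
  "jaw": [1, 1, 1, 1, 1, 1, 1, 1, 1, 1],
  "dp": [
    [0, 0, 10],
    [0, 0, 10],
    [0, 0, 10],
    [0, 0, 10],
    [0, 0, 10],
    [0, 0, 8],
    [0, 0, 4],
    [0, 0, 1],
    [0, 0, 0],
    [0, 0, 0]
  ],
  "dr": [
    [0, 0, 0],
    [0, 0, 0],
    [0, 0, 0],
    [0, 0, 0],
    [0, 0, 0],
    [0, 0, 0],
    [0, 0, 0],
    [0, 0, 0],
    [0, 0, 0],
    [0, 0, 0]
  ]
}}

```text
time: 23.53
tcp_pos: [0.4379, 0.1245, 0.0488]
eef_rot: [[0.0, 1.0, 0.001], [1.0, -0.0, 0.0], [0.0, 0.001, -1.0]]
contact_force: [-0.2, -0.9, -0.3]
grip_width: 1.004
gripper_force: 0.0
```

Call:
{"api": "send_rows", "payload": {
  "jaw": [0.6, 0.55, 0.5, 0.5, 0.5, 0.5, 0.5, 0.5, 0.5, 0.5],
  "dp": [
    [0, 0, 0],
    [0, 0, 0],
    [0, 0, 0],
    [0, 0, 0],
    [0, 0, 0],
    [0, 0, 0],
    [0, 0, 0],
    [0, 0, 0],
    [0, 0, 0],
    [0, 0, 0]
  ],
  "dr": [
    [0, 0, 0],
    [0, 0, 0],
    [0, 0, 0],
    [0, 0, 0],
    [0, 0, 0],
    [0, 0, 0],
    [0, 0, 0],
    [0, 0, 0],
    [0, 0, 0],
    [0, 0, 0]
  ],
  "force": 20
}}

```text
time: 24.37
tcp_pos: [0.4381, 0.1245, 0.0487]
eef_rot: [[0.0, 1.0, 0.001], [1.0, -0.0, -0.0], [-0.0, 0.001, -1.0]]
contact_force: [1.8, -0.4, 2.4]
grip_width: 0.697
gripper_force: 20.0
```

Call:
{"api": "send_rows", "payload": {
  "jaw": [0.5, 0.5, 0.5, 0.5, 0.5, 0.5, 0.5, 0.5, 0.5, 0.5],
  "dp": [
    [0, 0, -8],
    [0, 0, -16],
    [0, 0, -22],
    [0, 0, -24],
    [0, 0, -24],
    [0, 0, -24],
    [0, 0, -24],
    [0, 0, -22],
    [0, 0, -16],
    [0, 0, -10]
  ],
  "dr": [
    [0, 0, 0],
    [0, 0, 0],
    [0, 0, 0],
    [0, 0, 0],
    [0, 0, 0],
    [0, 0, 0],
    [0, 0, 0],
    [0, 0, 0],
    [0, 0, 0],
    [0, 0, 0]
  ]
}}

```text
time: 25.2
tcp_pos: [0.4372, 0.1246, 0.2405]
eef_rot: [[-0.0, 1.0, 0.001], [1.0, 0.0, 0.0], [0.0, 0.001, -1.0]]
contact_force: [1.1, 0.2, -2.1]
grip_width: 0.694
gripper_force: 19.9
```

Call:
{"api": "send_rows", "payload": {
  "jaw": [0.5, 0.5, 0.5, 0.5, 0.5, 0.5, 0.5, 0.5, 0.5, 0.5],
  "dp": [
    [-8, 4, 0],
    [-12, 5, 0],
    [-16, 7, 0],
    [-17, 7.5, 0],
    [-17, 7.5, 0],
    [-17, 7.5, 0],
    [-17, 7.5, 0],
    [-17, 7.5, 0],
    [-17, 7.5, 0],
    [-17, 7.5, 0]
  ],
  "dr": [
    [0, 0, 0],
    [0, 0, 0],
    [0, 0, 0],
    [0, 0, 0],
    [0, 0, 0],
    [0, 0, 0],
    [0, 0, 0],
    [0, 0, 0],
    [0, 0, 0],
    [0, 0, 0]
  ]
}}

```text
time: 26.03
tcp_pos: [0.5051, -0.0317, 0.2372]
eef_rot: [[0.0, 1.0, -0.003], [1.0, -0.0, 0.001], [0.001, -0.003, -1.0]]
contact_force: [-0.5, -0.2, -1.9]
grip_width: 0.696
gripper_force: 20.0
```

Call:
{"api": "send_rows", "payload": {
  "jaw": [0.5, 0.5, 0.5, 0.5, 0.5, 0.5, 0.5, 0.5, 0.5, 0.5],
  "dp": [
    [-20, 8.5, 0],
    [-20, 8.5, 0],
    [-20, 8.5, 0],
    [-20, 8.5, 0],
    [-20, 8.5, 0],
    [-20, 8.5, 0],
    [-17, 7.5, 0],
    [-12, 5, 0],
    [-8, 4, 0],
    [0, 1, 0]
  ],
  "dr": [
    [0, 0, 0],
    [0, 0, 0],
    [0, 0, 0],
    [0, 0, 0],
    [0, 0, 0],
    [0, 0, 0],
    [0, 0, 0],
    [0, 0, 0],
    [0, 0, 0],
    [0, 0, 0]
  ]
}}

```text
time: 26.87
tcp_pos: [0.5746, -0.1891, 0.2376]
eef_rot: [[0.002, 1.0, -0.001], [1.0, -0.002, 0.0], [0.0, -0.001, -1.0]]
contact_force: [0.2, 0.6, -1.3]
grip_width: 0.693
gripper_force: 19.9
```

Call:
{"api": "send_rows", "payload": {
  "jaw": [0.5, 0.5, 0.5, 0.5, 0.5, 0.5, 0.5, 0.5, 0.5, 0.5],
  "dp": [
    [0, 0, 5],
    [0, 0, 6],
    [0, 0, 6],
    [0, 0, 6],
    [0, 0, 5],
    [0, 0, 3],
    [0, 0, 2],
    [0, 0, 0],
    [0, 0, 0],
    [0, 0, 0]
  ],
  "dr": [
    [0, 0, 0],
    [0, 0, 0],
    [0, 0, 0],
    [0, 0, 0],
    [0, 0, 0],
    [0, 0, 0],
    [0, 0, 0],
    [0, 0, 0],
    [0, 0, 0],
    [0, 0, 0]
  ]
}}

```text
time: 27.7
tcp_pos: [0.5749, -0.1876, 0.2059]
eef_rot: [[0.0, 1.0, 0.001], [1.0, -0.0, -0.0], [-0.0, 0.001, -1.0]]
contact_force: [0.3, 0.1, -1.7]
grip_width: 0.695
gripper_force: 20.0
```

```bash
python3 - <<'E'
from h import *
for n in("top","scene"): snap(n,f"pics/{n}2.png")
a=cv2.resize(cv2.imread("pics/top2.png")[110:230,230:370],None,fx=3,fy=3.333); b=cv2.resize(cv2.imread("pics/scene2.png")[170:310,180:310],None,fx=400/140,fy=400/140)
o=np.hstack([a[:400],b[:400]]); print(o.shape); cv2.imwrite("pics/c2.png",o)
c=np.load("scene.npz")
s=get_state(); p=s["tcp_pos"]; print(p)
for z in(-.049,.039): print(proj(c,p+[0,0,z]))
print(proj(c,[.5755,-.188,.1]))
E
```

```text
(400, 791, 3)
[ 0.5749 -0.1877  0.2059]
[251.2633 224.6948]
[250.9053 209.2521]
[251.6054 234.0224]
```

View pics/c2.png

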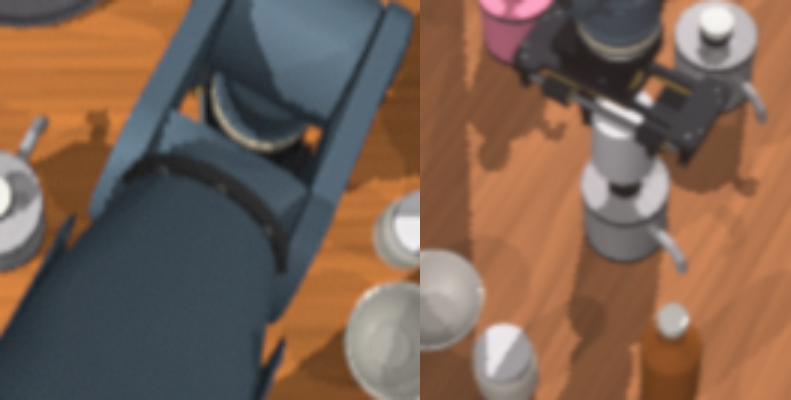

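The scene half shows the tumbler centred at about (621,150) above pump C's lid at (624,185), which is within about 2 mm. Next I lower it.

Call:
{"api": "send_rows", "payload": {
  "jaw": [0.5, 0.5, 0.5, 0.5, 0.5, 0.5, 0.5, 0.5, 0.5, 0.5],
  "dp": [
    [0, 0, 4],
    [0, 0, 5],
    [0, 0, 5],
    [0, 0, 6],
    [0, 0, 6],
    [0, 0, 6],
    [0, 0, 6],
    [0, 0, 5],
    [0, 0, 3],
    [0, 0, 2]
  ],
  "dr": [
    [0, 0, 0],
    [0, 0, 0],
    [0, 0, 0],
    [0, 0, 0],
    [0, 0, 0],
    [0, 0, 0],
    [0, 0, 0],
    [0, 0, 0],
    [0, 0, 0],
    [0, 0, 0]
  ]
}}

```text
time: 28.63
tcp_pos: [0.5744, -0.1874, 0.1569]
eef_rot: [[0.0, 1.0, -0.001], [1.0, -0.0, 0.0], [0.0, -0.001, -1.0]]
contact_force: [-0.9, 0.9, -0.3]
grip_width: 0.696
gripper_force: 20.0
```

Call:
{"api": "send_rows", "payload": {
  "jaw": [0.5, 0.5, 0.5, 0.5, 0.5, 0.5, 0.5, 0.5, 0.5, 0.5],
  "dp": [
    [0, 0, 0.8],
    [0, 0, 0.8],
    [0, 0, 0.8],
    [0, 0, 0.8],
    [0, 0, 0.8],
    [0, 0, 0.8],
    [0, 0, 0.8],
    [0, 0, 0.8],
    [0, 0, 0.5],
    [0, 0, 0.3]
  ],
  "dr": [
    [0, 0, 0],
    [0, 0, 0],
    [0, 0, 0],
    [0, 0, 0],
    [0, 0, 0],
    [0, 0, 0],
    [0, 0, 0],
    [0, 0, 0],
    [0, 0, 0],
    [0, 0, 0]
  ]
}}

```text
time: 29.47
tcp_pos: [0.5746, -0.1875, 0.1502]
eef_rot: [[0.0, 1.0, -0.0], [1.0, -0.0, 0.0], [0.0, -0.0, -1.0]]
contact_force: [0.3, -0.6, -2.0]
grip_width: 0.695
gripper_force: 19.9
```

Mouth at about 0.101, with the load still hanging. A few fine steps more.

Call:
{"api": "send_rows", "payload": {
  "jaw": [0.5, 0.5, 0.5, 0.5, 0.5, 0.5, 0.5, 0.5, 0.5, 0.5],
  "dp": [
    [0, 0, 0.3],
    [0, 0, 0.3],
    [0, 0, 0.3],
    [0, 0, 0.3],
    [0, 0, 0.3],
    [0, 0, 0.3],
    [0, 0, 0.2],
    [0, 0, 0],
    [0, 0, 0],
    [0, 0, 0]
  ],
  "dr": [
    [0, 0, 0],
    [0, 0, 0],
    [0, 0, 0],
    [0, 0, 0],
    [0, 0, 0],
    [0, 0, 0],
    [0, 0, 0],
    [0, 0, 0],
    [0, 0, 0],
    [0, 0, 0]
  ]
}}

```text
time: 30.3
tcp_pos: [0.5747, -0.1875, 0.1487]
eef_rot: [[-0.0, 1.0, 0.0], [1.0, 0.0, -0.0], [-0.0, 0.0, -1.0]]
contact_force: [-1.0, -0.4, 2.3]
grip_width: 0.694
gripper_force: 20.0
```

Call:
{"api": "send_rows", "payload": {
  "jaw": [0.75, 0.8, 0.85, 0.9, 0.95, 1, 1, 1, 1, 1],
  "dp": [
    [0, 0, 0],
    [0, 0, 0],
    [0, 0, 0],
    [0, 0, 0],
    [0, 0, 0],
    [0, 0, 0],
    [0, 0, 0],
    [0, 0, 0],
    [0, 0, 0],
    [0, 0, 0]
  ],
  "dr": [
    [0, 0, 0],
    [0, 0, 0],
    [0, 0, 0],
    [0, 0, 0],
    [0, 0, 0],
    [0, 0, 0],
    [0, 0, 0],
    [0, 0, 0],
    [0, 0, 0],
    [0, 0, 0]
  ]
}}

```text
time: 31.13
tcp_pos: [0.5746, -0.1875, 0.1483]
eef_rot: [[-0.0, 1.0, -0.0], [1.0, 0.0, 0.0], [0.0, -0.0, -1.0]]
contact_force: [-0.0, 0.2, -0.7]
grip_width: 1.002
gripper_force: 0.0
```

Call:
{"api": "send_rows", "payload": {
  "jaw": [1, 1, 1, 1, 1, 1, 1, 1, 1, 1],
  "dp": [
    [0, 0, -3],
    [0, 0, -6],
    [0, 0, -10],
    [0, 0, -15],
    [0, 0, -15],
    [0, 0, -15],
    [0, 0, -15],
    [0, 0, -15],
    [0, 0, -10],
    [0, 0, -5]
  ],
  "dr": [
    [0, 0, 0],
    [0, 0, 0],
    [0, 0, 0],
    [0, 0, 0],
    [0, 0, 0],
    [0, 0, 0],
    [0, 0, 0],
    [0, 0, 0],
    [0, 0, 0],
    [0, 0, 0]
  ]
}}

```text
time: 31.97
tcp_pos: [0.5755, -0.188, 0.26]
eef_rot: [[-0.0, 1.0, 0.004], [1.0, 0.0, -0.002], [-0.002, 0.004, -1.0]]
contact_force: [-0.2, -0.7, -0.0]
grip_width: 1.001
gripper_force: 0.0
```

Call:
{"api": "send_rows", "payload": {
  "jaw": [1, 1, 1, 1, 1, 1, 1, 1, 1, 1],
  "dp": [
    [20, -8, 0],
    [20, -8, 0],
    [20, -8, 0],
    [20, -8, 0],
    [20, -8, 0],
    [20, -8, 0],
    [20, -8, 0],
    [20, -8, 0],
    [20, -8, 0],
    [0, 0, 0]
  ],
  "dr": [
    [0, 0, 0],
    [0, 0, 0],
    [0, 0, 0],
    [0, 0, 0],
    [0, 0, 0],
    [0, 0, 0],
    [0, 0, 0],
    [0, 0, 0],
    [0, 0, 0],
    [0, 0, 0]
  ]
}}

```text
time: 32.8
tcp_pos: [0.4999, -0.0042, 0.2571]
eef_rot: [[-0.003, 1.0, -0.003], [1.0, 0.003, 0.002], [0.002, -0.003, -1.0]]
contact_force: [-0.2, -0.2, -0.0]
grip_width: 0.995
gripper_force: 0.0
```

```bash
python3 - <<'E'
from h import *
for n in("top","scene"): snap(n,f"pics/{n}3.png")
a=cv2.resize(cv2.imread("pics/top3.png"),(533,400)); b=cv2.resize(cv2.imread("pics/scene3.png")[170:310,180:270],None,fx=400/140,fy=400/140)
o=np.hstack([a,b]); print(o.shape); cv2.imwrite("pics/c3.png",o)
print(get_state()["contact_force"])
for n in("top","scene"):
    c=np.load(n+".npz"); print(n,proj(c,[.5755,-.188,.1]),proj(c,[.5755,-.188,.188]))
E
```

```text
(400, 790, 3)
[ 0.187  -0.2914 -0.0358]
top [300.2281 168.6015] [304.065  161.5265]
scene [251.6054 234.0224] [251.2784 219.626 ]
```

View pics/c3.png

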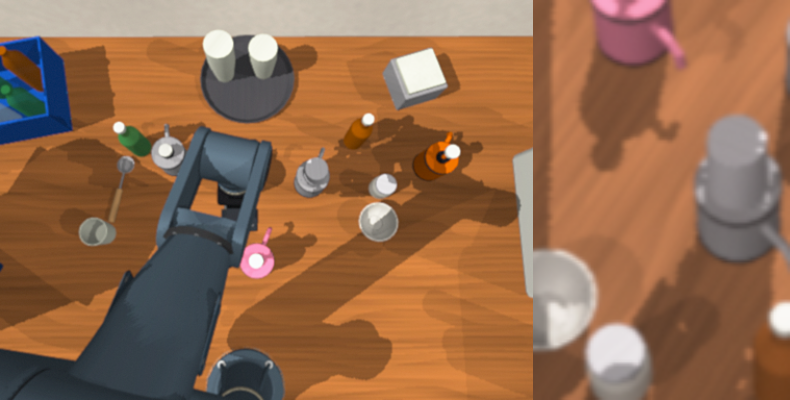

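The tumbler stands upright on pump C's lid. Its top is at scene pixel (251,219), against the expected (251.3,219.6), and all bystanders are where they were.

```bash
python3 -c "
from workcell import *
print(close_job())"
```

```text
the job is handed in; nothing more can be done
None
```

Two pumps (at y≈0.21 and y≈0.02) ran home to about 39 mm; the third (y≈−0.19) seized and was left at about 24 mm, with the tumbler standing level over its plunger, the highest reading about 10 N, everything released, and the job handed in at about 33 s (no verdict was returned).

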